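Snap the bin-card clamp shut, then hold the spring clip open around the card

ROBOT

A 6-joint arm with a two-finger parallel gripper is mounted at the origin on the work surface. World frame = base frame: x ahead of the robot, y to its left, z up, the work surface at z = 0. Lengths are in m, angles in rad, forces in N, time in s.
With the tool pointing down it reaches from about 0.35 to 0.875 m from the base axis. Payload 4.2 kg.
Tool frame: the origin (TCP) lies between the finger pads; the fingertips stand 17 mm ahead of it and the grasp point (between the pads) lies 2 mm behind it (env.finger_overhang is the z of the fingertips in the tool frame, in m); z points along the fingers, y is the direction in which the jaws open and shut (so a half turn about z gives the same grasp; the last joint's range is limited). The gripper opens to 87 mm and grips with 3 to 60 N. Pads are 19 mm wide; open, the fingers measure 117 mm over their backs; the gripper's body (75 mm by 190 mm) begins 51 mm behind the grasp point.
Start: joints at [-1.019, 0.385, 0.008, 0, -1.194, -0.259], TCP at [0.18, -0.598, 0.24] pointing down, gripper open.
Joint ranges: [-3.14, 3.14], [-1.21, 2.06], [-1.07, 1.41], [-3.16, 2.05], [-2.99, -0.16], [-3.1, 3.1]. Speed limits (rad/s): [2.79, 2.79, 3.14, 3.14, 3.14, 3.14].

INTERFACE

Orientations are given as a 3x3 rotation matrix whose columns are the frame's x, y, z axes.
In Python, from workcell import env gives the robot as it stands.
- The arm moves only by the tool servo_tool, never from a script. Its argument "steps" is a list of rows, each a list of 7 numbers: the finger opening in m, from 0 to 0.087, then the shift along the world's x, y, z in m, then the turn, a rotation vector about the world's x, y, z in degrees. In form: [[claw, x, y, z, rx, ry, rz], ...]. A call has 1 to 5 rows; each row shifts and turns the commanded pose from where the row before left it; what a row does not reach is not made up. A row lasts 1/12 s, in which the tool goes at most 41.7 mm and 7.16 degrees, less where a joint would pass 70% of its speed; a pose out of reach is approached as far as the arm can. A call with a gripper value outside its range is refused whole. The fingers move at their own pace and stop on an object; the grip force is fixed at half the most. Time passes only in rows, so rows that do not move let the fingers close. It gives the time, the measured TCP pose, the force and the opening at its end, in the units of the state.
- env.get_state(): the state, without advancing time (a new reading comes with each control period).
- env.read_camera(name): name is "side" or "top" or "wrist"; returns a dict with "color" (384x512x3 uint8, red, green, blue), "K" (3x3 intrinsics, pixels), "k1" (the pictures are not rectified: a ray, as slopes to the right and down, at radius r is drawn at 1 + k1 r^2 times it, then the intrinsics apply), "T" (4x4, takes a point from camera to world coordinates). Camera axes: x right, y down, z forward; pixel columns grow to the right and rows downward; lengths in m; the calibration is good to about 2 mm. A picture is of the moment at which its call begins. There is no depth.
- env.hand_in(): hands the job in, once; it reports no verdict.
Trained networks look in a picture, given as the dict that the camera call returned (one of the last four; its "shot" number tells which), for a name from the list of things; names that differ only in an ending like _2 or _b are one class to them, and where a whole thing is asked for, a point or a joint stands for the part that bears it (a point fixed in the world has none). Each returns a list of dicts, best first, with "conf" (0 to 1); they miss things now and then, are a little off and sometimes report something else, mostly with a low value. They report only what shows in the picture. A call takes as long as a camera call. They do not tell look-alikes from the thing itself.
- env.look_for(picture, thing): "xy" ([column, row] in pixels, amid what is visible of it).
- env.regions_of(picture, thing): "region" (384x512 bool, what is visible of it) and "xy" ([column, row] in pixels, amid what is visible of it).
The state is a dict: "clock": time; "joints": joint angles; "qd": joint speeds; "tau": joint torques, N m; "tcp_pos": TCP position; "ee_rot": TCP orientation; "force": force on the tool from outside, world axes, zero at the start; "wrist_torque": the same for the moment, N m; "width": opening from 0.0 (shut) to 1.0 (fully open).
Only numpy, scipy, OpenCV 4.12 (cv2) and the standard library are available. Lean on these libraries where they do the work, as an engineer would, in place of code of your own. Each camera call takes 0.05 s, during which the arm holds its last target.

TASK

First press the card stand's open foot clamp (the hinged metal flap) down until its catch snaps and holds it shut by itself. Then squeeze the grips of the larger spring clip so that its jaws open fully, lift it off its parking rack, and lower it over the middle of the card's top edge so that the wide-open jaws reach down on both sides of the card, with no part of the clip touching the card: a colleague will slip a delivery note in. Finish while still holding the clip squeezed open there, and leave the small clip and everything else where they are.

Things in the scene. Friction and masses are not known exactly. Their poses are not given: they have to be found in the camera images.
- stand: fixed card stand: grey base 180 x 130 x 20 mm with a rigid upright card 3 mm thick, 110 mm wide, its top edge 100 mm above the table. Origin on the table under the card's centre. x is normal to the card and points to the side where the clamp flap lies, y runs along the card, z up. It stands at a random place and yaw.
- card_edge (a point): middle of the card's top edge, 100 mm above the table; axes as the stand's (x normal to the card's faces, y along the edge)
- cover (a joint): angle of the clamp flap, rad: 0 shut (flat, hard stop), starts at 0.45 to 0.7, free end up. Hinge 18 mm from the card on the stand's +x side, 30 mm up, parallel to the card; the flap is a plate reaching 86 mm from it, 90 mm wide. A weak spring lifts it; in the last 0.13 rad its end passes a spring catch (5 to 10 N on the pad), which then holds it at about 0
- cover_pad (a point): centre of the top of the rubber thumb pad (30 x 50 mm) on the flap, 62 mm from the hinge; moves with the flap. Shut, it is 80 mm from the card on the stand's +x side and 35 mm above the table
- clip_grip (a point): larger spring clip (jaws 50 mm wide, 87 mm tall, 60 g), parked jaws down on the rack. The point half-way between its grips: two black pads 30 mm along y, 22 high, 56 mm over their top edges along x (leaning out 0.4 rad, upright when squeezed); 76 mm above the jaw tips, 96 mm above the table. Squeeze along x to open the jaws; y runs along the jaws and the fin, z up. It rides on the -x side lever
- clip_jaw (a joint): the larger clip's jaw angle, rad: 0 parked on the 4 mm fin, -0.09 shut on nothing, 0.80 fully open at its stop. Squeezing the grips takes 5 N to start and 10 N to the stop; they are then 18 mm over their outsides, and the jaw tips, 36 mm apart, lie 78 mm below the grips' line; the mouth is 33 mm deep up to the pivot. Squeezed hard and fast it may sit tilted in the grip by 0.1 rad; let go, it snaps shut
- clip_tip_a (a point): inner edge of the larger clip's jaw on the clip's -x side, 1 mm above its tip, middle of its width
- clip_tip_b (a point): the same on the other jaw, on the clip's +x side
- rack: fixed parking rack: dark base 70 x 190 x 8 mm with a fin along its y, 180 mm long, 4 mm thick, top 40 mm above the table; the fin widens to an 8 mm shoulder below 20 mm; origin under its centre on the table. Both clips sit on the fin, jaw tips on the shoulder, one near each end, 90 mm apart (which is where varies)
- small_clip_mid (a point): pivot of the small spring clip (28 mm wide, 59 mm tall), same make as the larger one, parked on the same fin; not to be disturbed
- tape_mid (a point): bystander: white tape roll, 90 mm across, 22 mm high; its centre
- driver_grip (a point): bystander: screwdriver lying on the table; its handle
- nipple_mid (a point): bystander: brass pipe nipple standing upright, 36 mm across, 46 mm high; its centre
- sealant_mid (a point): bystander: bottle, 48 mm across, 120 mm high; its centre
- socket_mid (a point): bystander: steel pipe socket, 42 mm across, 34 mm high; its centre
- gasket_mid (a point): bystander: black rubber ring, 60 mm across, 12 mm high; its centre
Things that resemble listed ones, but are neither listed nor needed, are in the scene too. Leave any orange or yellow look-alike of the part that bears clip_grip alone.

How it is judged:
On the way, in this order (a step that is already met when the one before it is completed fails the run):
1. the clamp flap is shut and its catch holds it with the robot off it, the larger clip still parked (value of joint cover below 0.06 rad and contact force between the fingers and stand below 0.2 N and value of joint clip_jaw below 0.3 rad), for 0.2 s.
2. the larger clip, squeezed open in the fingers, is lifted clear of the rack, the flap still shut (value of joint cover below 0.06 rad and value of joint clip_jaw above 0.55 rad and height (world z) of each of clip_tip_a, clip_tip_b above 0.05 m and contact force between the fingers and clip above 3 N), for 0.2 s.
At the end, for the whole second after the job is handed in: flap shut (within 0.06 rad); larger clip in the fingers (over 3 N), open over 0.55 rad; one jaw tip each side of the card, 5 mm or more from its mid-plane, 6 mm or more below its top edge, within 20 mm of the edge's middle; clip not touching card or stand (under 0.3 N) (value of joint cover below 0.06 rad and value of joint clip_jaw above 0.55 rad and ((x of clip_tip_a in the frame of card_edge above 0.005 m and x of clip_tip_b in the frame of card_edge below -0.005 m) or (x of clip_tip_b in the frame of card_edge above 0.005 m and x of clip_tip_a in the frame of card_edge below -0.005 m)) and z of each of clip_tip_a, clip_tip_b in the frame of card_edge below -0.006 m and y of clip_tip_a in the frame of card_edge between -0.02 and 0.02 m and y of clip_tip_b in the frame of card_edge between -0.02 and 0.02 m and contact force between clip and stand below 0.3 N and contact force between the fingers and clip above 3 N); the arm keeps its last pose, push and grip.
It fails at once if the small clip is moved by more than 20 mm (distance of small_clip_mid from where it was at the start of the episode above 0.02 m).
It fails at once if another bystander is moved by more than 30 mm (distance of any of tape_mid, driver_grip, nipple_mid, sealant_mid, socket_mid, gasket_mid from where it was at the start of the episode above 0.03 m).
It also fails if it takes over 54 s, if anything falls off the work surface, if the arm or the gripper's body presses on something with over 40 N, if the wrist force passes 120 N, or if a joint passes its speed limit or range.

## Working session

There is one attempt and no reset: what is moved stays moved. The work goes in short steps, Python scripts to look and compute and a tool call to move; the robot and the scene stay as the last step left them, time stands still between calls to the robot, and variables do not carry over. Pictures are saved under pics/ and viewed, and the job is handed in when it is done.

Besides the shell and the picture viewer there is one more tool, called after "Call:" as name([rows], argument=value, ...), one row to a line, values as JSON. servo_tool: Moves the arm, as the interface text tells. Its arguments: {"type":"object","properties":{"steps":{"type":"array"}},"required":["steps"]}

```bash
ls; mkdir -p pics; cat > h.py <<'E'
import numpy as np, cv2, pickle
from workcell import env
def shot(n,name=None):
    p=env.read_camera(n)
    if name:
        cv2.imwrite('pics/'+name+'.png',cv2.cvtColor(cv2.resize(p['color'],None,fx=1.5,fy=1.5,interpolation=cv2.INTER_CUBIC),cv2.COLOR_RGB2BGR))
        pickle.dump({k:p[k] for k in ('color','K','k1','T')},open('pics/'+name+'.pkl','wb'))
    return p
def load(name): return pickle.load(open('pics/'+name+'.pkl','rb'))
def ray(p,px):
    K=p['K'];d=np.array([(px[0]-K[0,2])/K[0,0],(px[1]-K[1,2])/K[1,1]])
    s=d.copy()
    for _ in range(30): s=d/(1+p['k1']*(s@s))
    T=p['T'];v=T[:3,:3]@np.array([s[0],s[1],1]);return T[:3,3],v/np.linalg.norm(v)
def atz(p,px,z):
    o,v=ray(p,px);return o+v*(z-o[2])/v[2]
def tri(obs):
    A=np.zeros((3,3));b=np.zeros(3)
    for p,px in obs:
        o,v=ray(p,px);M=np.eye(3)-np.outer(v,v);A+=M;b+=M@o
    x=np.linalg.solve(A,b)
    res=[np.linalg.norm((np.eye(3)-np.outer(v,v))@(x-o)) for o,v in [ray(p,q) for p,q in obs]]
    return x,res
def proj(p,X):
    T=p['T'];c=T[:3,:3].T@(np.asarray(X)-T[:3,3]);s=c[:2]/c[2];s=s*(1+p['k1']*(s@s));K=p['K']
    return np.array([K[0,0]*s[0]+K[0,2],K[1,1]*s[1]+K[1,2]])
E
python3 - <<'E'
from h import *
for n in ['side','top','wrist']:
    p=shot(n,n+'0'); print(n,p['T'][:3].round(3).tolist(),p['K'][0,0],p['k1'])
    for t in ['stand','cover','cover_pad','clip_grip','clip_tip_a','small_clip_mid','rack','card_edge','sealant_mid','tape_mid','nipple_mid','driver_grip']:
        print(t,[(np.round(d['xy']).tolist(),round(d['conf'],2)) for d in env.look_for(p,t)][:4])
print(env.get_state())
E
```

```text
pics
side [[-0.977, -0.123, 0.177, 0.291], [-0.215, 0.585, -0.782, 1.011], [-0.007, -0.802, -0.597, 0.887]] 497.5516780531835 -0.12331237507153334
stand [([257.0, 194.0], 0.71)]
cover [([256.0, 181.0], 0.78)]
cover_pad [([258.0, 183.0], 0.58)]
clip_grip [([235.0, 327.0], 0.89), ([219.0, 274.0], 0.83), ([273.0, 275.0], 0.67)]
clip_tip_a [([218.0, 274.0], 0.89), ([272.0, 277.0], 0.69), ([268.0, 280.0], 0.67), ([239.0, 313.0], 0.55)]
small_clip_mid [([273.0, 256.0], 0.52)]
rack [([268.0, 294.0], 0.67), ([259.0, 184.0], 0.45)]
card_edge [([261.0, 191.0], 0.84)]
sealant_mid [([156.0, 275.0], 0.75), ([257.0, 194.0], 0.43)]
tape_mid [([338.0, 173.0], 0.78)]
nipple_mid [([220.0, 221.0], 0.49)]
driver_grip [([334.0, 352.0], 0.96)]
top [[-0.021, -0.998, 0.065, 0.414], [-1.0, 0.022, 0.011, -0.023], [-0.013, -0.065, -0.998, 1.353]] 450.96130837434947 -0.019949467728548546
stand [([304.0, 184.0], 0.56)]
cover [([307.0, 178.0], 0.76), ([172.0, 221.0], 0.46)]
cover_pad [([304.0, 181.0], 0.66), ([301.0, 180.0], 0.23)]
clip_grip [([171.0, 221.0], 0.65), ([126.0, 208.0], 0.5), ([169.0, 175.0], 0.48)]

[... 808 characters left out ...]
91e-05,
       -1.19400525e+00, -2.58616751e-01]), 'qd': array([ 7.44719603e-04, -6.16390999e-04,  4.22723667e-05, -1.64989138e-04,
        8.73076445e-04,  4.24951845e-04]), 'tau': array([-1.00662193e-03, -3.90459573e+01,  1.87613189e+01,  4.22439739e+00,
        1.54859485e-02, -2.84736706e-05]), 'tcp_pos': array([ 0.18040412, -0.5983629 ,  0.23954634]), 'ee_rot': array([[-9.57450063e-01, -2.88598990e-01,  4.32695006e-06],
       [-2.88598990e-01,  9.57450063e-01,  2.31350808e-05],
       [-1.08195996e-05,  2.09019312e-05, -1.00000000e+00]]), 'force': array([-0.46157265,  0.40786037,  0.11204827]), 'wrist_torque': array([-0.00390217, -0.03416995, -0.00868898]), 'width': 0.9960287007385612}
```

View pics/side0.png

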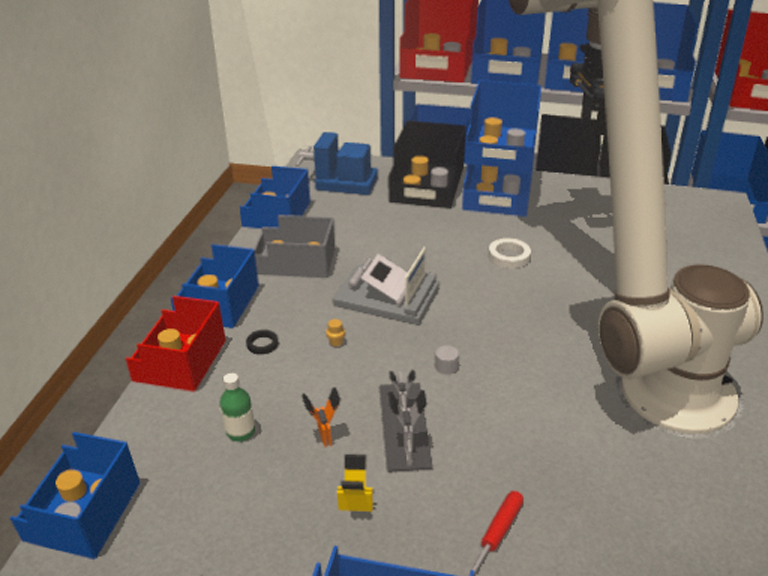

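View pics/top0.png

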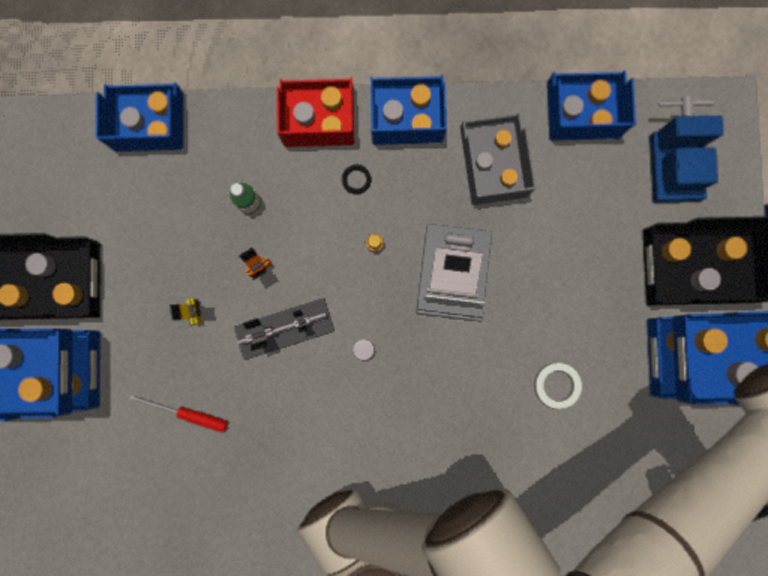

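```bash
python3 - <<'E'
from h import *
def crop(n,x0,y0,w,h,f,out):
    c=load(n)['color'][y0:y0+h,x0:x0+w];cv2.imwrite('pics/'+out+'.png',cv2.cvtColor(cv2.resize(c,None,fx=f,fy=f,interpolation=cv2.INTER_CUBIC),cv2.COLOR_RGB2BGR))
a=[]
for n,b in [('side0',(240,230,60,90)),('side0',(215,155,90,65)),('top0',(150,190,80,55)),('top0',(270,140,65,80))]:
    x,y,w,h=b;c=cv2.resize(load(n)['color'][y:y+h,x:x+w],None,fx=6,fy=6,interpolation=cv2.INTER_CUBIC)
    a.append(c)
H=550
cv=np.zeros((600,800,3),np.uint8)
def put(c,x,y,w,h):
    s=min(w/c.shape[1],h/c.shape[0]);c=cv2.resize(c,None,fx=s,fy=s);cv[y:y+c.shape[0],x:x+c.shape[1]]=c;print(s*6)
put(a[0],0,0,400,300);put(a[1],400,0,400,300);put(a[2],0,300,400,300);put(a[3],400,300,400,300)
cv2.imwrite('pics/crops0.png',cv[:,:,::-1])
p=load('top0')
for nm,px,z in [('clip near left',(171,221),.09),('rack c',(189,219),.008),('pad',(304,176),.06),('card',(303,200),.1),('stand c',(303,182),.02),('sealant',(160,130),.1),('nipple',(250,160),.04),('tape',(373,257),.02),('socket',(242,233),.034),('orange',(170,176),.05),('c2',(200,216),.06)]:
    print(nm,atz(p,px,z).round(3))
E
```

```text
3.3333333333333335
4.444444444444445
5.0
3.75
clip near left [0.444 0.214 0.09 ]
rack c [0.45  0.175 0.008]
pad [ 0.566 -0.166  0.06 ]
card [ 0.494 -0.157  0.1  ]
stand c [ 0.553 -0.167  0.02 ]
sealant [0.701 0.241 0.1  ]
nipple [ 0.619 -0.011  0.04 ]
tape [ 0.327 -0.366  0.02 ]
socket [0.406 0.017 0.034]
orange [0.576 0.223 0.05 ]
c2 [0.457 0.136 0.06 ]
```

View pics/crops0.png

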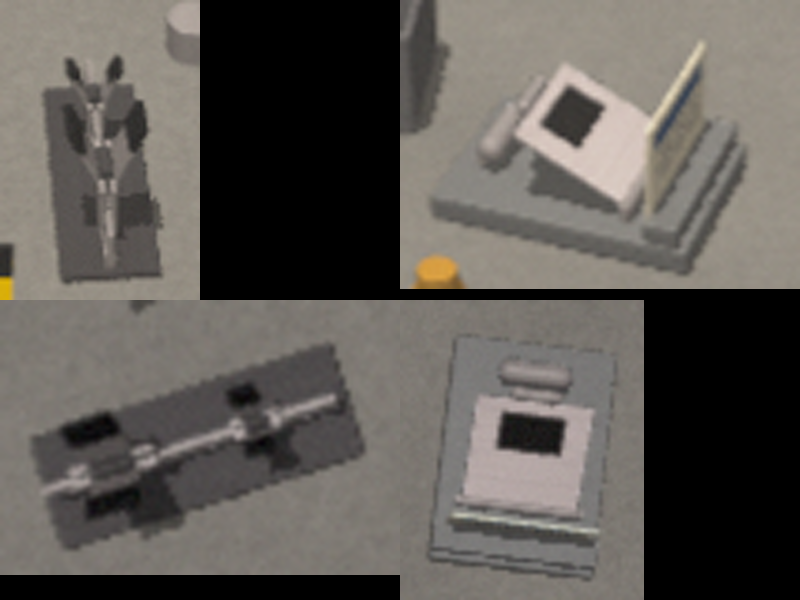

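```bash
python3 - <<'E'
from h import *
p=load('top0');s=load('side0')
a=atz(p,(283.3,197.3),.1);b=atz(p,(322.5,201.9),.1);print('card ends',a,b,np.linalg.norm(a-b))
# card in side crop: scale 4.444 origin 215,155 ; top corners (650,128),(703,45)
c=lambda x,y:(215+(x-400)/4.444,155+y/4.444)
print(atz(s,c(650,128),.1),atz(s,c(703,45),.1))
# tri ends: which is which
print(tri([(p,(283.3,197.3)),(s,c(650,128))]),tri([(p,(322.5,201.9)),(s,c(703,45))]))
t=lambda x,y:(150+x/5,190+(y-300)/5)
# fin ends
print(atz(p,t(45,490),.04),atz(p,t(338,400),.04))
e=[atz(p,t(*q),.008)[:2] for q in [(32,438),(333,343),(364,456),(68,549)]];print(np.round(e,3),np.mean(e,0))
print('grips', [atz(p,t(*q),.1)[:2].round(3) for q in [(90,428),(112,502)]])
print('pad',atz(p,(270+(532-400)/3.75,140+(435-300)/3.75),.065))
E
```

```text
card ends [ 0.50274322 -0.10231583  0.1       ] [ 0.4875338  -0.21087792  0.1       ] 0.10962232820544437
[ 0.50423345 -0.10442969  0.1       ] [ 0.48863936 -0.20588276  0.1       ]
(array([ 0.50320251, -0.10212835,  0.10164892]), [np.float64(0.0005812590873094686), np.float64(0.000581259087309326)]) (array([ 0.4886183 , -0.21127915,  0.09655359]), [np.float64(0.0008884655372985915), np.float64(0.000888465537298578)])
[0.42523065 0.25827602 0.04      ] [0.47408481 0.08628501 0.04      ]
[[0.457 0.273]
 [0.51  0.091]
 [0.442 0.074]
 [0.39  0.252]] [0.44959765 0.17241642]
grips [array([0.459, 0.22 ]), array([0.417, 0.208])]
pad [ 0.56510744 -0.16892288  0.065     ]
```

Call:
servo_tool([
  [0, 0.023, 0.029, 0.004, 0, 0, -5],
  [0, 0.023, 0.029, 0.004, 0, 0, -5],
  [0, 0.023, 0.029, 0.004, 0, 0, -5],
  [0, 0.023, 0.029, 0.004, 0, 0, -5],
  [0, 0.023, 0.029, 0.004, 0, 0, -5],
])

```text
clock: 2.37
tcp_pos: [0.2961, -0.452, 0.2598]
ee_rot: [[-0.989, 0.148, 0.0], [0.148, 0.989, -0.0], [-0.0, -0.0, -1.0]]
force: [1.0, -0.1, 0.8]
width: 0.709
```

Call:
servo_tool([
  [0, 0.023, 0.029, 0.004, 0, 0, 0],
  [0, 0.023, 0.029, 0.004, 0, 0, 0],
  [0, 0.023, 0.029, 0.004, 0, 0, 0],
  [0, 0.023, 0.029, 0.004, 0, 0, 0],
  [0, 0.023, 0.029, 0.004, 0, 0, 0],
])

```text
clock: 2.78
tcp_pos: [0.4112, -0.3068, 0.2801]
ee_rot: [[-0.99, 0.143, 0.001], [0.143, 0.99, -0.0], [-0.001, -0.0, -1.0]]
force: [0.4, 0.2, 0.4]
width: 0.325
```

Call:
servo_tool([
  [0, 0.023, 0.029, 0.004, 0, 0, 0],
  [0, 0.023, 0.029, 0.004, 0, 0, 0],
  [0, 0.023, 0.029, 0.004, 0, 0, 0],
  [0, 0.023, 0.029, 0.004, 0, 0, 0],
  [0, 0.02, 0.02, 0.0, 0, 0, 0],
])

```text
clock: 3.2
tcp_pos: [0.5239, -0.1701, 0.2968]
ee_rot: [[-0.99, 0.141, 0.003], [0.141, 0.99, -0.0], [-0.003, 0.0, -1.0]]
force: [-0.3, -0.9, -0.1]
width: 0.02
```

Call:
servo_tool([
  [0, 0, 0, 0, 0, 0, 0],
])

```text
clock: 3.28
tcp_pos: [0.5256, -0.1691, 0.2954]
ee_rot: [[-0.99, 0.138, 0.002], [0.138, 0.99, 0.0], [-0.002, 0.0, -1.0]]
force: [0.2, -1.1, -0.6]
width: 0.008
```

```bash
python3 - <<'E'
from h import *
p=shot('wrist','w1')
for t in ['cover_pad','card_edge','clip_grip','small_clip_mid']:
    print(t,[(np.round(d['xy']).tolist(),round(d['conf'],2)) for d in env.look_for(p,t)][:4])
st=env.get_state();print(st['tcp_pos'],st['joints'],st['ee_rot'][:,1],st['clock'])
E
```

```text
cover_pad []
card_edge [([252.0, 166.0], 0.59)]
clip_grip []
small_clip_mid [([500.0, 68.0], 0.92)]
[ 0.52174286 -0.17301124  0.29556912] [-2.51933242e-02  2.20796800e-01 -8.44483706e-02  4.81540108e-05
 -1.26584643e+00 -1.69014088e+00] [ 1.44020818e-01  9.89574655e-01 -8.07569936e-05] 3.5333
```

View pics/w1.png

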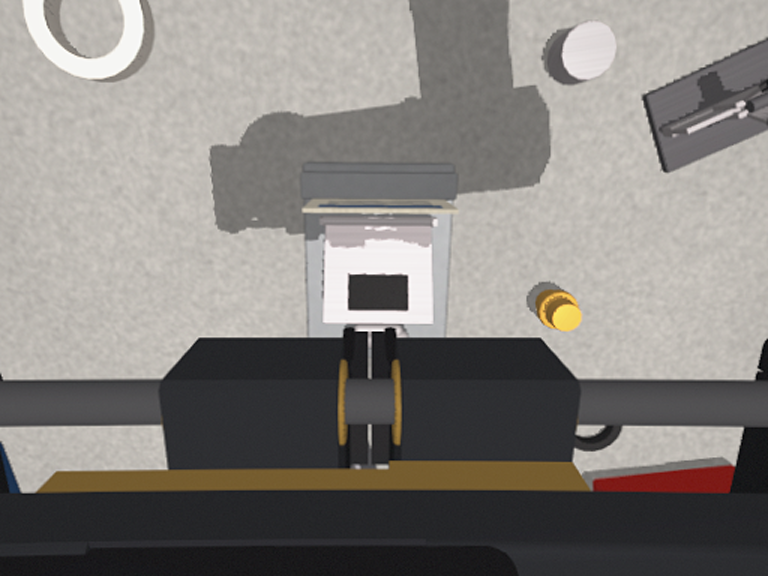

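```bash
python3 - <<'E'
from h import *
p=load('top0');s=load('side0');w=load('w1')
q=lambda x,y:(x/1.5,y/1.5)
print(atz(w,q(303,206),.1),atz(w,q(456,210),.1))
c=lambda x,y:(215+(x-400)/4.444,155+y/4.444)
# image-left is which end?
t2=(270+(532-400)/3.75,140+(435-300)/3.75)
A=(283.3,197.3);B=(322.5,201.9)
print(tri([(p,A),(s,c(650,128)),(w,q(456,210))]),tri([(p,B),(s,c(703,45)),(w,q(303,206))]))
print(tri([(p,t2),(w,q(378,292)),(s,c(573,115))]))
E
```

```text
[ 0.4864729 -0.209983   0.1      ] [ 0.50420714 -0.10383923  0.1       ]
(array([ 0.50360093, -0.1031342 ,  0.10071076]), [np.float64(0.0012475606558776304), np.float64(0.00043132404625982867), np.float64(0.0009571617765850234)]) (array([ 0.48798246, -0.21084082,  0.09679037]), [np.float64(0.0005771051975096541), np.float64(0.0014504111264826481), np.float64(0.00123540862620337)])
(array([ 0.56774577, -0.16825961,  0.05855467]), [np.float64(0.0023408653662403763), np.float64(0.001582225369683656), np.float64(0.0008545609702949185)])
```

Call:
servo_tool([
  [0, 0.011, 0.001, -0.036, 0, 0, 0],
  [0, 0.011, 0.001, -0.036, 0, 0, 0],
  [0, 0.011, 0.001, -0.036, 0, 0, 0],
  [0, 0.011, 0.001, -0.036, 0, 0, 0],
  [0, 0.009, 0.0, -0.036, 0, 0, 0],
])

```text
clock: 3.95
tcp_pos: [0.5754, -0.1695, 0.1146]
ee_rot: [[-0.989, 0.145, 0.001], [0.145, 0.989, -0.0], [-0.001, -0.0, -1.0]]
force: [0.4, 0.1, 0.6]
width: 0.007
```

Call:
servo_tool([
  [0, 0, 0, 0, 0, 0, 0],
  [0, 0, 0, 0, 0, 0, 0],
])

```text
clock: 4.12
tcp_pos: [0.5739, -0.1694, 0.1139]
ee_rot: [[-0.99, 0.144, -0.005], [0.144, 0.99, -0.0], [0.005, -0.001, -1.0]]
force: [0.7, -0.1, 0.0]
width: 0.007
```

```bash
python3 - <<'E'
from h import *
p=shot('side','s2');shot('wrist','w2')
c=p['color'][120:230,190:330];cv2.imwrite('pics/s2c.png',cv2.cvtColor(cv2.resize(c,None,fx=5,fy=5,interpolation=cv2.INTER_CUBIC),cv2.COLOR_RGB2BGR))
st=env.get_state();print(st['tcp_pos'],st['force'],st['clock'])
E
```

```text
[ 0.57615228 -0.16931673  0.11775999] [ 0.34938807  0.02769548 -0.11170731] 4.2167
```

View pics/s2c.png

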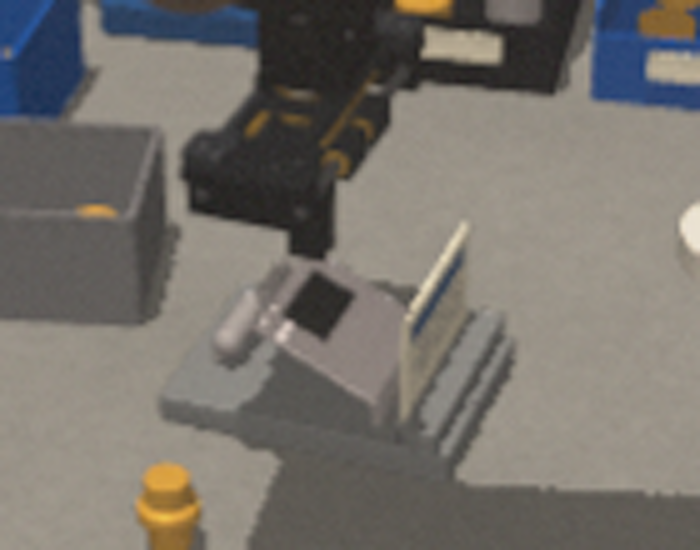

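View pics/w2.png

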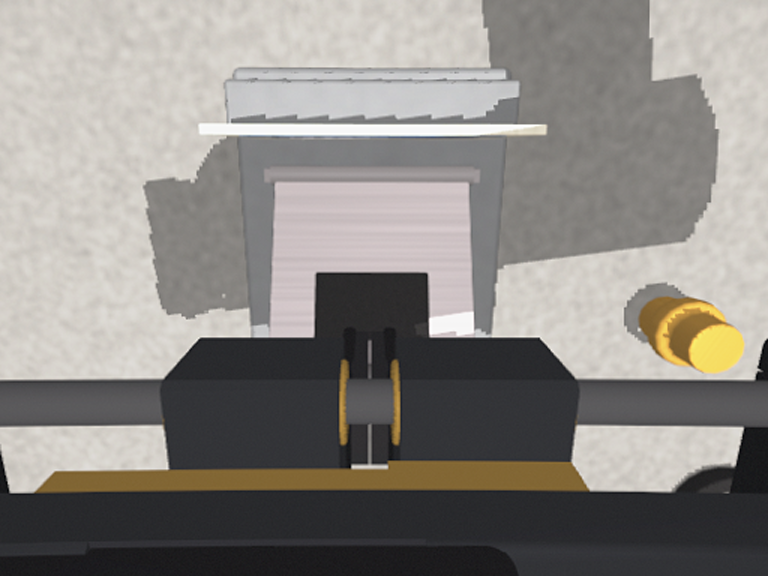

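```bash
python3 - <<'E'
from h import *
w=load('w2');a=atz(w,(200/1.5,129/1.5),.1);b=atz(w,(547/1.5,129.5/1.5),.1);print(a,b,np.linalg.norm(a-b),(a+b)/2,np.degrees(np.arctan2(*(b-a)[1::-1])))
E
```

```text
[ 0.48980596 -0.2108604   0.1       ] [ 0.50589947 -0.10170647  0.1       ] 0.1103339522025581 [ 0.49785271 -0.15628344  0.1       ] 81.61281059293124
```

Call:
servo_tool([
  [0, 0, 0, -0.015, 0, 0, 0],
  [0, 0, 0, -0.012, 0, 0, 0],
  [0, 0, 0, -0.012, 0, 0, 0],
  [0, 0, 0, -0.01, 0, 0, 0],
  [0, 0, 0, -0.007, 0, 0, 0],
])

```text
clock: 4.63
tcp_pos: [0.5764, -0.1687, 0.0614]
ee_rot: [[-0.99, 0.143, 0.004], [0.143, 0.99, -0.0], [-0.004, 0.0, -1.0]]
force: [-0.1, 0.2, 0.2]
width: 0.002
```

Call:
servo_tool([
  [0, 0, 0, -0.004, 0, 0, 0],
  [0, 0, 0, -0.004, 0, 0, 0],
  [0, 0, 0, -0.002, 0, 0, 0],
])

```text
clock: 4.88
tcp_pos: [0.577, -0.1687, 0.0522]
ee_rot: [[-0.99, 0.142, 0.003], [0.142, 0.99, -0.001], [-0.004, -0.001, -1.0]]
force: [-4.0, 2.8, 20.2]
width: 0.001
```

Call:
servo_tool([
  [0, 0, 0, -0.001, 0, 0, 0],
  [0, 0, 0, 0, 0, 0, 0],
])

```text
clock: 5.05
tcp_pos: [0.577, -0.1687, 0.0522]
ee_rot: [[-0.99, 0.142, 0.004], [0.142, 0.99, -0.001], [-0.004, -0.001, -1.0]]
force: [-4.3, 1.2, 14.6]
width: 0.003
```

Call:
servo_tool([
  [0, 0, 0, 0.015, 0, 0, 0],
  [0, 0, 0, 0.035, 0, 0, 0],
  [0, 0, 0, 0.04, 0, 0, 0],
  [0, 0, 0, 0.04, 0, 0, 0],
])

```text
clock: 5.38
tcp_pos: [0.5745, -0.1683, 0.1795]
ee_rot: [[-0.99, 0.143, -0.002], [0.143, 0.99, 0.0], [0.003, 0.0, -1.0]]
force: [0.5, -0.6, 1.1]
width: 0.009
```

```bash
python3 - <<'E'
from h import *
p=shot('side','s3');shot('wrist','w3')
c=p['color'][120:230,190:330];cv2.imwrite('pics/s3c.png',cv2.cvtColor(cv2.resize(c,None,fx=5,fy=5,interpolation=cv2.INTER_CUBIC),cv2.COLOR_RGB2BGR))
st=env.get_state();print(st['tcp_pos'],st['force'],st['clock'])
E
```

```text
[ 0.57946478 -0.16909318  0.18668569] [ 1.31225598  0.54449308 -0.11015337] 5.4833
```

View pics/s3c.png

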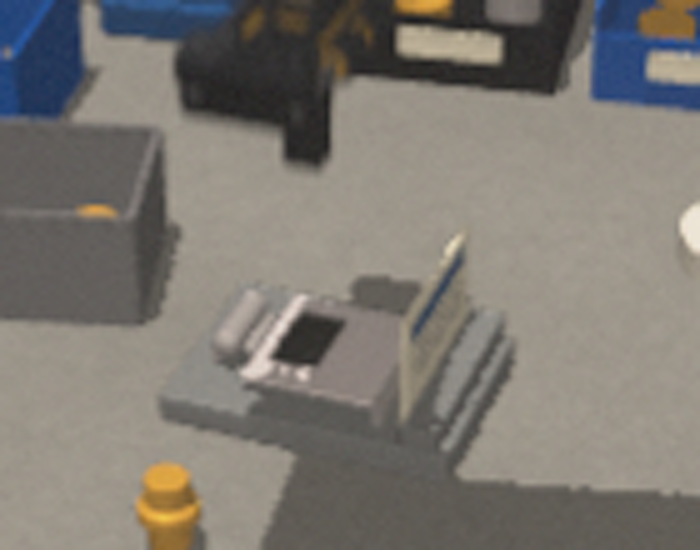

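View pics/w3.png

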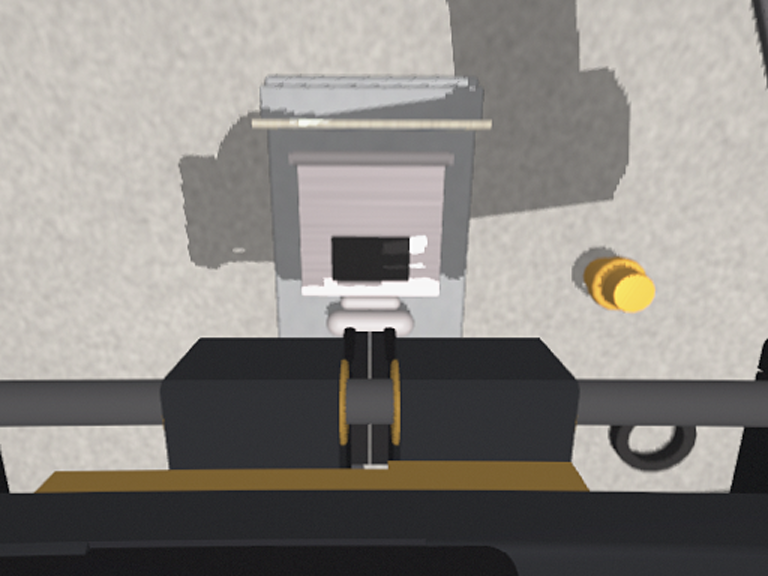

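Call:
servo_tool([
  [0.04, -0.01, 0.025, 0.018, 0, 0, 7.1],
  [0.08, -0.01, 0.025, 0.018, 0, 0, 7.1],
  [0.087, -0.01, 0.025, 0.018, 0, 0, 7.1],
  [0.087, -0.01, 0.025, 0.018, 0, 0, 7.1],
  [0.087, -0.01, 0.025, 0.018, 0, 0, 7.1],
])

```text
clock: 5.9
tcp_pos: [0.5244, -0.0424, 0.2691]
ee_rot: [[-0.886, -0.463, -0.001], [-0.463, 0.886, 0.0], [0.0, 0.0, -1.0]]
force: [0.7, -0.1, 0.7]
width: 0.296
```

Call:
servo_tool([
  [0.087, -0.01, 0.029, 0.001, 0, 0, 7.1],
  [0.087, -0.01, 0.029, 0.001, 0, 0, 7.1],
  [0.087, -0.01, 0.029, 0.001, 0, 0, 7.1],
  [0.087, -0.01, 0.029, 0.001, 0, 0, 7.1],
  [0.087, -0.01, 0.029, 0.001, 0, 0, 7.1],
])

```text
clock: 6.32
tcp_pos: [0.4743, 0.1028, 0.2735]
ee_rot: [[-0.452, -0.892, -0.0], [-0.892, 0.452, 0.0], [-0.0, 0.0, -1.0]]
force: [1.0, 0.2, 0.2]
width: 0.684
```

Call:
servo_tool([
  [0.087, -0.01, 0.029, 0.0, 0, 0, 7.1],
  [0.087, -0.01, 0.029, 0.0, 0, 0, 7.1],
  [0.087, -0.01, 0.029, 0.0, 0, 0, 7.1],
  [0.087, -0.01, 0.029, 0.0, 0, 0, 7.1],
  [0.087, -0.01, 0.029, 0.0, 0, 0, 7.1],
])

```text
clock: 6.73
tcp_pos: [0.4243, 0.2478, 0.2735]
ee_rot: [[0.15, -0.989, -0.0], [-0.989, -0.15, 0.0], [-0.0, 0.0, -1.0]]
force: [0.9, -0.3, 0.4]
width: 0.98
```

Call:
servo_tool([
  [0.087, -0.007, 0.022, 0.0, 0, 0, 7.1],
  [0.087, 0, 0, 0, 0, 0, 0.4],
  [0.087, 0, 0, 0, 0, 0, 0],
])

```text
clock: 6.98
tcp_pos: [0.4177, 0.2693, 0.2731]
ee_rot: [[0.273, -0.962, -0.001], [-0.962, -0.273, -0.0], [0.0, 0.001, -1.0]]
force: [1.1, -0.7, 0.5]
width: 0.995
```

```bash
python3 - <<'E'
from h import *
p=shot('wrist','w4')
st=env.get_state();print(st['tcp_pos'],st['joints'],st['ee_rot'][:,1],np.degrees(np.arctan2(*st['ee_rot'][1::-1,1])),st['clock'])
s=load('s3');w=load('w3')
print(tri([(s,(190+312/5,120+338/5)),(w,(371/1.5,259/1.5))]))
a=atz(w,(252/1.5,123/1.5),.1);b=atz(w,(492/1.5,125/1.5),.1);print(a,b,(a+b)/2,np.degrees(np.arctan2(*(b-a)[1::-1])))
E
```

```text
[0.41800314 0.26849098 0.27323625] [ 8.98305582e-01  1.40807943e-01 -2.41039570e-01 -2.24847149e-04
 -1.18986429e+00 -6.23530223e-01] [-9.62508561e-01 -2.71249925e-01  8.65040764e-04] -164.26133577814514 7.0333
(array([ 0.57560945, -0.16803674,  0.03363806]), [np.float64(0.002152614735052196), np.float64(0.0021526147350521326)])
[ 0.49035776 -0.2108466   0.1       ] [ 0.50683986 -0.10182203  0.1       ] [ 0.49859881 -0.15633432  0.1       ] 81.40324501998496
```

View pics/w4.png

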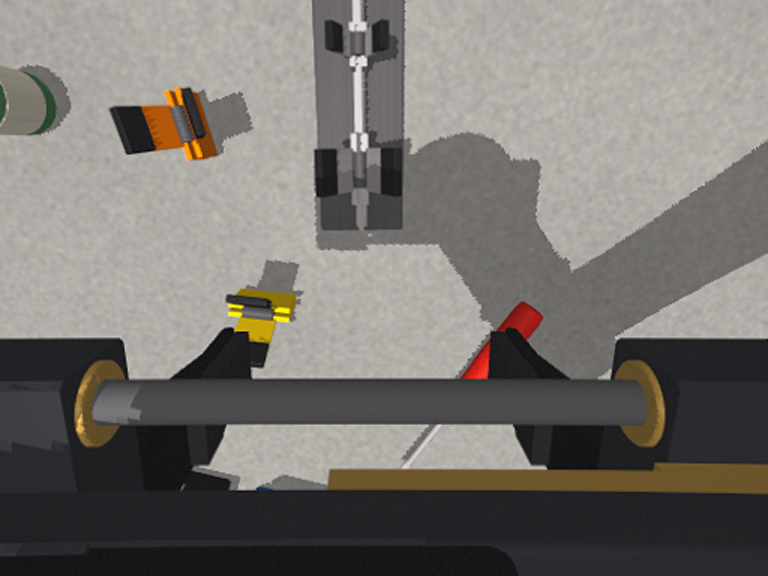

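Call:
servo_tool([
  [0.087, 0.004, -0.012, -0.035, 0, 0, 0],
  [0.087, 0.004, -0.012, -0.035, 0, 0, 0],
  [0.087, 0, 0, 0, 0, 0, 0],
])

```text
clock: 7.28
tcp_pos: [0.4229, 0.2392, 0.1972]
ee_rot: [[0.266, -0.964, -0.012], [-0.964, -0.266, -0.009], [0.005, 0.014, -1.0]]
force: [-1.1, -0.2, -0.6]
width: 1.004
```

```bash
python3 - <<'E'
from h import *
p=shot('wrist','w5')
st=env.get_state();print(st['tcp_pos'],st['clock'])
for t in ['clip_grip','clip_tip_a']:
    print(t,[(np.round(d['xy']*np.array(1.5)).tolist(),round(d['conf'],2)) for d in env.look_for(p,t)][:6])
E
```

```text
[0.42496916 0.2411881  0.20065988] 7.3333
clip_grip [([341.0, 234.0], 0.91), ([237.0, 442.0], 0.73), ([107.0, 178.0], 0.65)]
clip_tip_a [([113.0, 179.0], 0.95), ([314.0, 235.0], 0.85), ([233.0, 446.0], 0.71), ([349.0, 231.0], 0.59), ([262.0, 372.0], 0.44)]
```

View pics/w5.png

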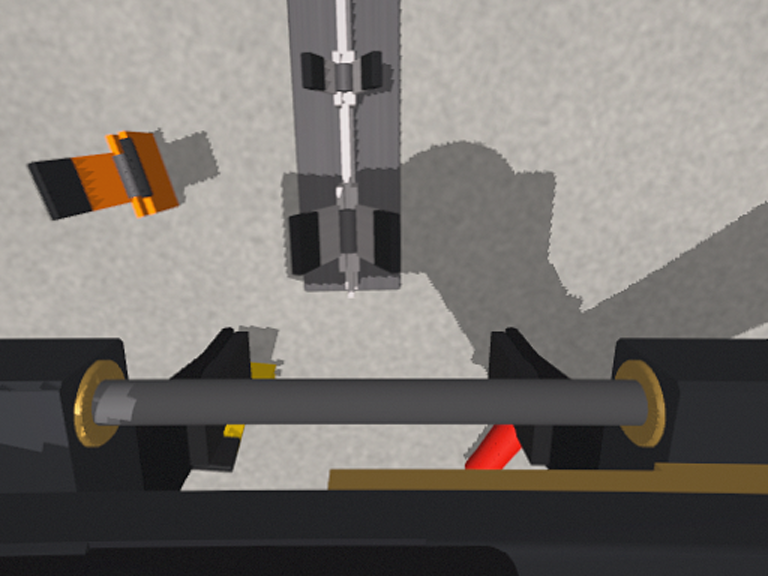

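```bash
python3 - <<'E'
from h import *
a=load('w4')['color'][85:165,195:285];b=load('w5')['color'][110:200,175:285]
cv=np.zeros((600,800,3),np.uint8)
A=cv2.resize(a,None,fx=4.4,fy=4.4,interpolation=cv2.INTER_CUBIC);B=cv2.resize(b,None,fx=3.6,fy=3.6,interpolation=cv2.INTER_CUBIC)
cv[:A.shape[0],:A.shape[1]]=A;cv[:B.shape[0],400:400+B.shape[1]]=B
cv2.imwrite('pics/c45.png',cv[:360,:,::-1])
E
```

```text
(no output)
```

View pics/c45.png

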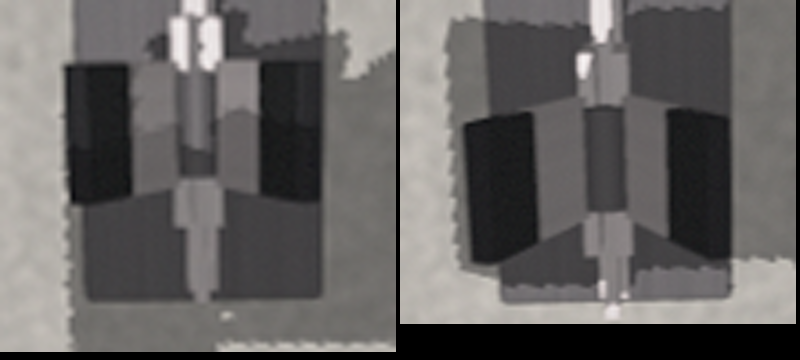

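```bash
python3 - <<'E'
from h import *
a=load('w4');b=load('w5')
f=lambda x,y:(195+(x+.5)/4.4-.5,85+(y+.5)/4.4-.5)
g=lambda x,y:(175+(x-400+.5)/3.6-.5,110+(y+.5)/3.6-.5)
C=[]
for u,v in [((65,65),(464,125)),((70,203),(472,262)),((322,62),(731,110)),((320,203),(730,262))]:
    x,r=tri([(a,f(*u)),(b,g(*v))]);C.append(x);print(x.round(4),np.round(r,4), atz(a,f(*u),.106).round(4),atz(b,g(*v),.106).round(4))
m=np.mean(C,0);print(m)
for cam,fn,uv in [(a,f,[(65,65),(70,203),(322,62),(320,203)]),(b,g,[(464,125),(472,262),(731,110),(730,262)])]:
    P=np.array([atz(cam,fn(*q),.106) for q in uv]);print(P.mean(0),np.linalg.norm(P[0]-P[2]),np.linalg.norm(P[0]-P[1]),np.degrees(np.arctan2(*(P[1]-P[0])[1::-1])),np.degrees(np.arctan2(*(P[3]-P[2])[1::-1])))
print('fin far/near w4: rack end', )
E
```

```text
[0.4698 0.2098 0.1096] [0.0002 0.0002] [0.47   0.2099 0.106 ] [0.4704 0.2104 0.106 ]
[0.462  0.2375 0.1082] [0.0002 0.0002] [0.462  0.2378 0.106 ] [0.4624 0.2381 0.106 ]
[0.417  0.1943 0.0922] [0.0002 0.0002] [0.4176 0.1944 0.106 ] [0.4187 0.1931 0.106 ]
[0.4102 0.2226 0.111 ] [0.0003 0.0003] [0.4094 0.2229 0.106 ] [0.4098 0.2239 0.106 ]
[0.43974999 0.21606249 0.10524683]
[0.43976356 0.21625949 0.106     ] 0.05464475123571729 0.02896126946827261 106.12796901739442 106.05390961558462
[0.44031022 0.21636887 0.106     ] 0.05457268537630958 0.028852070776290123 106.17824253755664 105.99155513206254
fin far/near w4: rack end
```

Call:
servo_tool([
  [0.087, 0.008, -0.013, -0.03, 0, 0, 0.4],
  [0.087, 0.007, -0.012, -0.03, 0, 0, 0],
  [0.087, 0, 0, 0, 0, 0, 0],
  [0.087, 0, 0, 0, 0, 0, 0],
])

```text
clock: 7.77
tcp_pos: [0.4423, 0.2198, 0.1445]
ee_rot: [[0.278, -0.961, 0.001], [-0.961, -0.278, -0.0], [0.0, -0.001, -1.0]]
force: [0.7, -0.6, 0.8]
width: 0.998
```

```bash
python3 - <<'E'
from h import *
p=shot('wrist','w6')
st=env.get_state();print(st['tcp_pos'],st['clock'],np.degrees(np.arctan2(*st['ee_rot'][1::-1,1])),st['force'])
E
```

```text
[0.44295203 0.22079732 0.14567316] 7.8167 -163.8128439805481 [0.38907657 0.15888836 0.82740268]
```

View pics/w6.png

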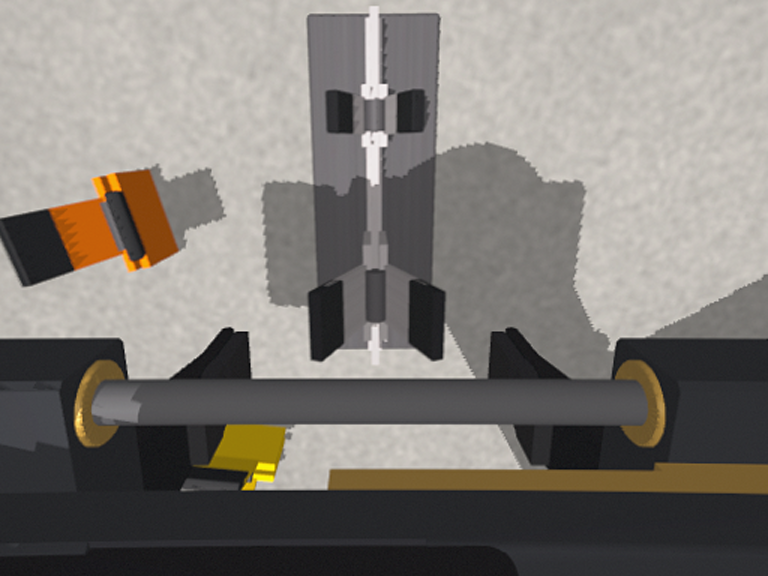

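```bash
python3 - <<'E'
from h import *
a=load('w6');st=env.get_state()
P=np.array([atz(a,(x/1.5,y/1.5),.106) for x,y in [(309,287),(312,360),(445,290),(443,360)]]);print(P.round(4),P.mean(0))
print((P.mean(0)-st['tcp_pos'])@st['ee_rot'], np.degrees(np.arctan2(*(P[1]-P[0])[1::-1])))
E
```

```text
[[0.4706 0.208  0.106 ]
 [0.4617 0.2382 0.106 ]
 [0.4184 0.1942 0.106 ]
 [0.4096 0.2232 0.106 ]] [0.44007839 0.21590509 0.106     ]
[0.00393291 0.00427539 0.03965355] 106.48240331334749
```

Call:
servo_tool([
  [0.087, -0.003, -0.005, -0.016, 0, 0, 0],
  [0.087, 0, 0, -0.016, 0, 0, 0],
  [0.087, 0, 0, -0.015, 0, 0, 0],
  [0.087, 0, 0, 0, 0, 0, 0],
  [0.087, 0, 0, 0, 0, 0, 0],
])

```text
clock: 8.23
tcp_pos: [0.4394, 0.2161, 0.0983]
ee_rot: [[0.28, -0.96, 0.003], [-0.96, -0.28, 0.002], [-0.001, -0.003, -1.0]]
force: [0.7, 0.3, 0.4]
width: 0.998
```

```bash
python3 - <<'E'
from h import *
p=shot('wrist','w7')
st=env.get_state();print(st['tcp_pos'],st['clock'],np.degrees(np.arctan2(*st['ee_rot'][1::-1,1])),st['force'])
E
```

```text
[0.43967917 0.21622035 0.09866271] 8.2833 -163.7460580508574 [0.61099226 0.43712779 0.48613838]
```

View pics/w7.png

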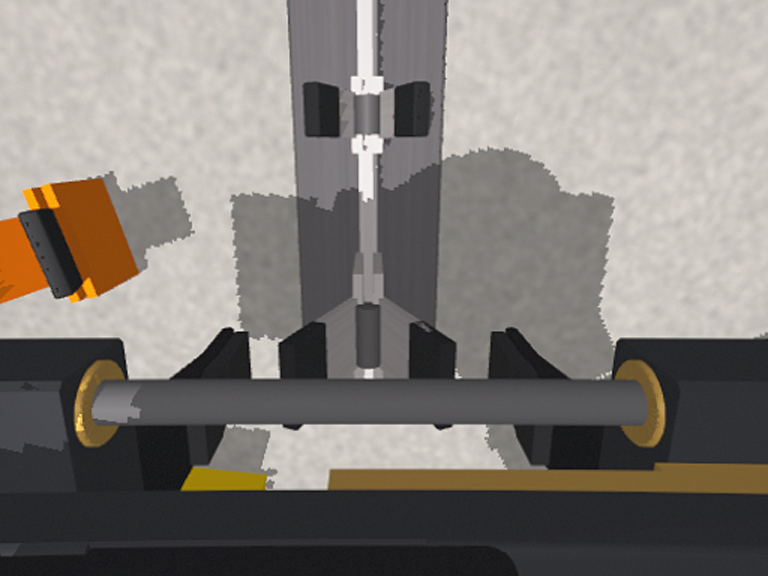

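Call:
servo_tool([
  [0.078, 0, 0, -0.004, 0, 0, 0],
  [0.07, 0, 0, 0, 0, 0, 0],
  [0.064, 0, 0, 0, 0, 0, 0],
  [0.06, 0, 0, 0, 0, 0, 0],
  [0.057, 0, 0, 0, 0, 0, 0],
])

```text
clock: 8.7
tcp_pos: [0.4385, 0.2147, 0.0929]
ee_rot: [[0.279, -0.96, 0.0], [-0.96, -0.279, 0.0], [-0.0, -0.0, -1.0]]
force: [-0.3, 0.2, 0.1]
width: 0.714
```

Call:
servo_tool([
  [0.054, 0, 0, 0, 0, 0, 0],
  [0.052, 0, 0, 0, 0, 0, 0],
  [0.05, 0, 0, 0, 0, 0, 0],
  [0.048, 0, 0, 0, 0, 0, 0],
  [0.046, 0, 0, 0, 0, 0, 0],
])

```text
clock: 9.12
tcp_pos: [0.4396, 0.2153, 0.0938]
ee_rot: [[0.279, -0.96, 0.003], [-0.96, -0.279, 0.001], [-0.0, -0.003, -1.0]]
force: [-0.3, -0.9, 8.3]
width: 0.549
```

Call:
servo_tool([
  [0.044, 0, 0, 0.001, 0, 0, 0],
  [0.042, 0, 0, 0.0, 0, 0, 0],
  [0.04, 0, 0, 0.0005, 0, 0, 0],
])

```text
clock: 9.37
tcp_pos: [0.4399, 0.2157, 0.0951]
ee_rot: [[0.279, -0.96, 0.004], [-0.96, -0.279, 0.002], [-0.001, -0.004, -1.0]]
force: [2.1, 0.6, 3.5]
width: 0.48
```

```bash
python3 - <<'E'
from h import *
p=shot('wrist','w8')
st=env.get_state();print(st['tcp_pos'],st['clock'],st['force'],st['width']*87)
E
```

```text
[0.43919897 0.21528602 0.09473946] 9.4167 [-0.34621593  0.49176982 -0.90562107] 41.19884471547954
```

View pics/w8.png

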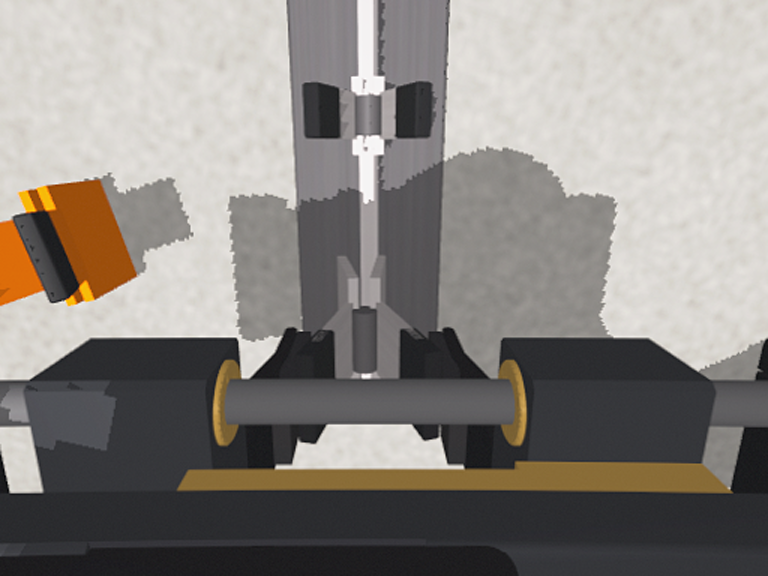

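Good: jaws are opening beside the fin (V at pixel (350–375, 265)), gripped symmetrically. Keep squeezing slowly.

Call:
servo_tool([
  [0.038, 0, 0, 0.0005, 0, 0, 0],
  [0.036, 0, 0, 0, 0, 0, 0],
  [0.034, 0, 0, 0, 0, 0, 0],
  [0.032, 0, 0, 0, 0, 0, 0],
  [0.03, 0, 0, 0, 0, 0, 0],
])

```text
clock: 9.83
tcp_pos: [0.438, 0.2143, 0.0941]
ee_rot: [[0.278, -0.96, -0.001], [-0.96, -0.278, -0.001], [0.0, 0.001, -1.0]]
force: [-0.1, -0.5, 0.2]
width: 0.367
```

Call:
servo_tool([
  [0.028, 0, 0, 0, 0, 0, 0],
  [0.026, 0, 0, 0, 0, 0, 0],
  [0.024, 0, 0, 0, 0, 0, 0],
  [0.022, 0, 0, 0, 0, 0, 0],
  [0.02, 0, 0, 0, 0, 0, 0],
])

```text
clock: 10.25
tcp_pos: [0.4384, 0.2146, 0.0946]
ee_rot: [[0.279, -0.96, 0.0], [-0.96, -0.279, 0.0], [-0.0, -0.0, -1.0]]
force: [0.0, 0.1, -1.6]
width: 0.253
```

Call:
servo_tool([
  [0.018, 0, 0, 0, 0, 0, 0],
  [0.016, 0, 0, 0, 0, 0, 0],
  [0.012, 0, 0, 0, 0, 0, 0],
  [0.006, 0, 0, 0, 0, 0, 0],
  [0.0, 0, 0, 0, 0, 0, 0],
])

```text
clock: 10.67
tcp_pos: [0.4384, 0.2146, 0.0946]
ee_rot: [[0.279, -0.96, -0.0], [-0.96, -0.279, -0.0], [0.0, 0.0, -1.0]]
force: [-0.5, -0.4, -0.6]
width: 0.207
```

```bash
python3 - <<'E'
from h import *
p=shot('wrist','w9')
st=env.get_state();print(st['tcp_pos'],st['clock'],st['force'],st['width']*87)
E
```

```text
[0.43840563 0.21462282 0.09454977] 10.7167 [ 0.52589512  0.18130545 -0.36014025] 17.78069127342474
```

View pics/w9.png

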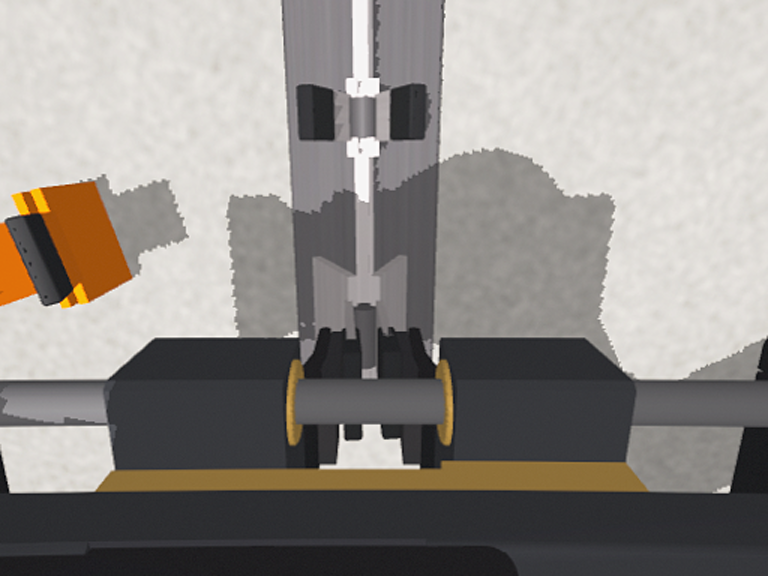

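Call:
servo_tool([
  [0, 0, 0, 0.01, 0, 0, 0],
  [0, 0, 0, 0.015, 0, 0, 0],
  [0, 0, 0, 0.02, 0, 0, 0],
  [0, 0, 0, 0.02, 0, 0, 0],
  [0, 0, 0, 0.02, 0, 0, 0],
])

```text
clock: 11.13
tcp_pos: [0.4382, 0.2144, 0.1803]
ee_rot: [[0.279, -0.96, -0.0], [-0.96, -0.279, -0.0], [0.0, 0.0, -1.0]]
force: [0.1, 1.0, -0.6]
width: 0.208
```

Call:
servo_tool([
  [0, 0, 0, 0.02, 0, 0, 0],
  [0, 0, 0, 0.02, 0, 0, 0],
  [0, 0, 0, 0.01, 0, 0, 0],
  [0, 0, 0, 0, 0, 0, 0],
  [0, 0, 0, 0, 0, 0, 0],
])

```text
clock: 11.55
tcp_pos: [0.4381, 0.2145, 0.2291]
ee_rot: [[0.278, -0.961, -0.0], [-0.961, -0.278, 0.0], [-0.001, 0.0, -1.0]]
force: [-0.8, -0.3, -0.7]
width: 0.203
```

```bash
python3 - <<'E'
from h import *
p=shot('wrist','w10');s=shot('side','s10')
c=s['color'][150:330,170:330];cv2.imwrite('pics/s10c.png',cv2.cvtColor(cv2.resize(c,None,fx=3.3,fy=3.3,interpolation=cv2.INTER_CUBIC),cv2.COLOR_RGB2BGR))
st=env.get_state();print(st['tcp_pos'],st['clock'],st['force'],st['width']*87)
E
```

```text
[0.43763692 0.21410422 0.22802039] 11.65 [ 0.26683155  0.2636957  -1.64375711] 18.028269319607567
```

View pics/w10.png

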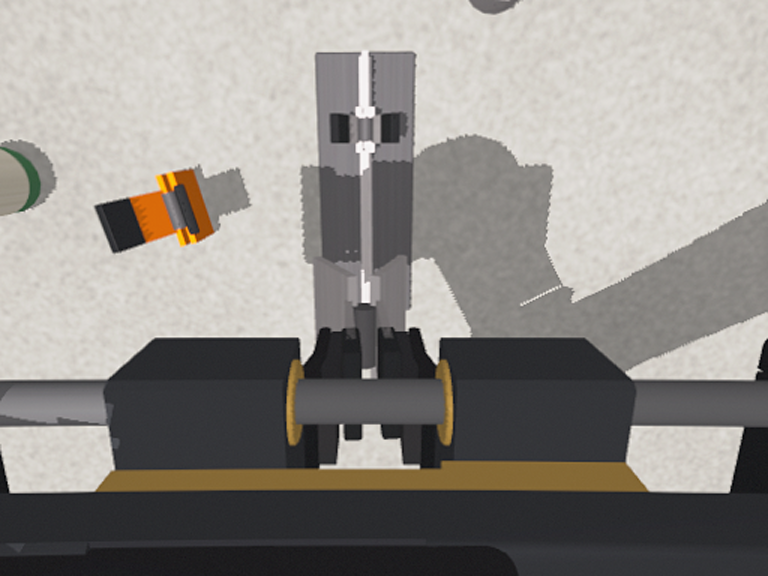

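View pics/s10c.png

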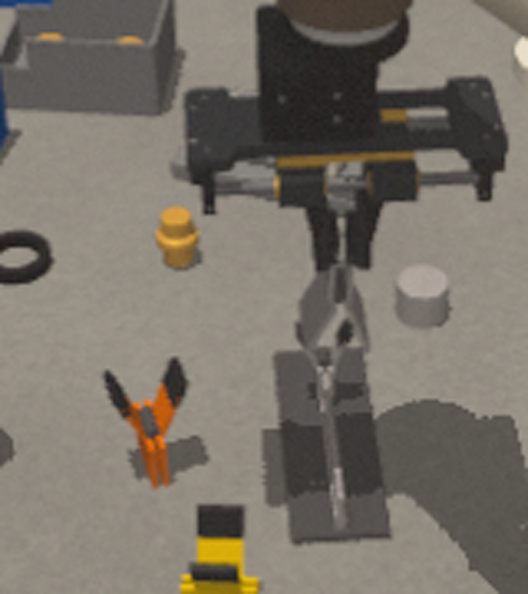

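Call:
servo_tool([
  [0, 0.003, -0.018, 0.004, 0, 0, -5],
  [0, 0.005, -0.03, 0.004, 0, 0, -5],
  [0, 0.005, -0.033, 0.002, 0, 0, -5],
  [0, 0.005, -0.033, 0.0, 0, 0, -5],
  [0, 0.005, -0.033, 0, 0, 0, -4.7],
])

```text
clock: 12.07
tcp_pos: [0.4608, 0.0661, 0.2382]
ee_rot: [[-0.152, -0.988, -0.002], [-0.988, 0.152, -0.001], [0.001, 0.002, -1.0]]
force: [0.4, 0.8, 0.0]
width: 0.205
```

Call:
servo_tool([
  [0, 0.006, -0.033, 0, 0, 0, 0],
  [0, 0.006, -0.033, 0, 0, 0, 0],
  [0, 0.006, -0.033, 0.0, 0, 0, 0],
  [0, 0.006, -0.033, 0.0, 0, 0, 0],
  [0, 0.005, -0.033, 0, 0, 0, 0],
])

```text
clock: 12.48
tcp_pos: [0.4899, -0.099, 0.238]
ee_rot: [[-0.148, -0.989, -0.003], [-0.989, 0.148, -0.0], [0.001, 0.003, -1.0]]
force: [1.4, 0.5, 0.2]
width: 0.207
```

Call:
servo_tool([
  [0, 0.005, -0.03, 0, 0, 0, 0],
  [0, 0.003, -0.018, 0, 0, 0, 0],
  [0, 0.0, -0.009, 0.0, 0, 0, 0],
  [0, 0, 0, 0, 0, 0, 0],
  [0, 0, 0, 0, 0, 0, 0],
])

```text
clock: 12.9
tcp_pos: [0.4978, -0.1542, 0.2385]
ee_rot: [[-0.149, -0.989, -0.002], [-0.989, 0.149, 0.0], [-0.0, 0.002, -1.0]]
force: [-0.2, 1.3, -0.4]
width: 0.207
```

```bash
python3 - <<'E'
from h import *
p=shot('wrist','w11');s=shot('side','s11');t=shot('top','t11')
c=s['color'][90:220,180:340];cv2.imwrite('pics/s11c.png',cv2.cvtColor(cv2.resize(c,None,fx=4.5,fy=4.5,interpolation=cv2.INTER_CUBIC),cv2.COLOR_RGB2BGR))
st=env.get_state();print(st['tcp_pos'],st['clock'],st['force'],st['width']*87,np.degrees(np.arctan2(*st['ee_rot'][1::-1,1])))
E
```

```text
[ 0.4982619  -0.15330361  0.2393861 ] 13.05 [ 0.53171713 -0.28861322 -1.24783117] 17.95548368376602 171.56403514780044
```

View pics/w11.png

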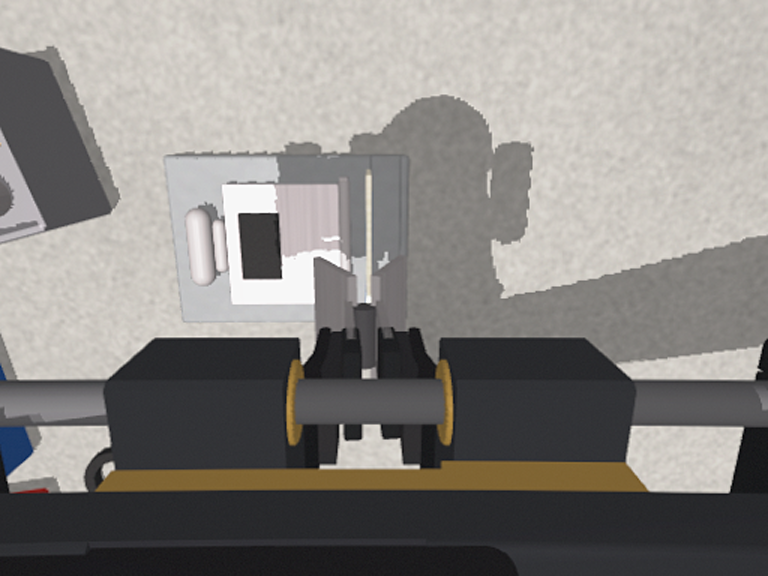

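View pics/s11c.png

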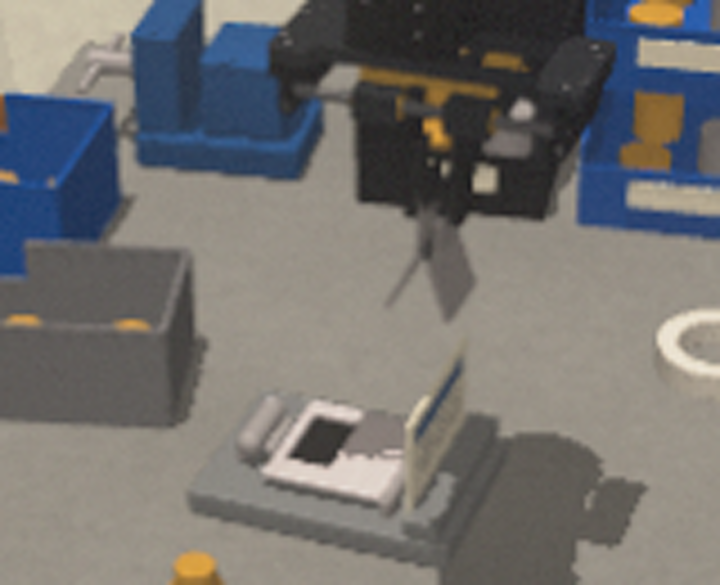

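```bash
python3 - <<'E'
from h import *
a=load('w11')
R=np.array([[-.1475,-.989,0],[-.989,.1475,0],[0,0,-1.]]);tcp=np.array([.4982,-.1535,.239])
for n,px,z in [('L',(315,258),.163),('R',(405,258),.163),('cardfar',(369,170),.1),('cardnear',(368,290),.1)]:
    X=atz(a,(px[0]/1.5,px[1]/1.5),z);print(n,X.round(4),((X-tcp)@R).round(4))
c=a['color'][95:260,190:300];cv2.imwrite('pics/w11c.png',cv2.cvtColor(cv2.resize(c,None,fx=3.6,fy=3.6,interpolation=cv2.INTER_CUBIC),cv2.COLOR_RGB2BGR))
E
```

```text
L [ 0.5192 -0.1803  0.163 ] [ 0.0234 -0.0247  0.076 ]
R [ 0.4774 -0.174   0.163 ] [0.0233 0.0175 0.076 ]
cardfar [ 0.4884 -0.2134  0.1   ] [0.0607 0.0009 0.139 ]
cardnear [ 0.4997 -0.1425  0.1   ] [-1.11e-02  1.00e-04  1.39e-01]
```

View pics/w11c.png

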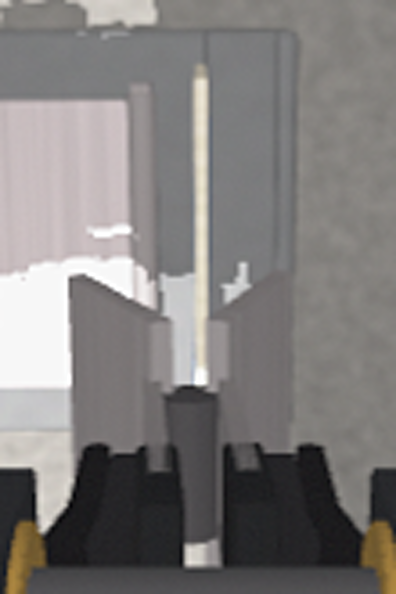

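Call:
servo_tool([
  [0, -0.002, -0.003, -0.01, 0, 0, 0],
  [0, -0.0023, -0.0037, -0.015, 0, 0, 0],
  [0, 0, 0, -0.015, 0, 0, 0],
  [0, 0, 0, -0.005, 0, 0, 0],
  [0, 0, 0, 0, 0, 0, 0],
])

```text
clock: 13.47
tcp_pos: [0.4929, -0.1605, 0.1928]
ee_rot: [[-0.148, -0.989, -0.004], [-0.989, 0.148, 0.0], [0.0, 0.004, -1.0]]
force: [0.2, -0.7, -0.2]
width: 0.211
```

Call:
servo_tool([
  [0, 0, 0, 0, 0, 0, 0],
  [0, 0, 0, 0, 0, 0, 0],
  [0, 0, 0, 0, 0, 0, 0],
])

```text
clock: 13.72
tcp_pos: [0.4947, -0.161, 0.1955]
ee_rot: [[-0.148, -0.989, 0.002], [-0.989, 0.148, -0.0], [-0.0, -0.002, -1.0]]
force: [0.1, -0.6, -1.2]
width: 0.206
```

```bash
python3 - <<'E'
from h import *
a=shot('wrist','w12');s=shot('side','s12')
st=env.get_state();print(st['tcp_pos'],st['clock'],st['force'],st['width']*87,np.degrees(np.arctan2(*st['ee_rot'][1::-1,1])))
A=cv2.resize(a['color'][75:255,190:310],None,fx=3.3,fy=3.3,interpolation=cv2.INTER_CUBIC)
B=cv2.resize(s['color'][110:220,220:300],None,fx=5,fy=5,interpolation=cv2.INTER_CUBIC)
cv=np.zeros((600,800,3),np.uint8);cv[:A.shape[0],:A.shape[1]]=A;cv[:B.shape[0],400:400+B.shape[1]]=B
cv2.imwrite('pics/c12.png',cv[:,:,::-1])
E
```

```text
[ 0.49449459 -0.1610479   0.19525123] 13.8167 [-0.42308398  0.08482696 -0.41693411] 17.91618221758919 171.48470647287036
```

View pics/c12.png

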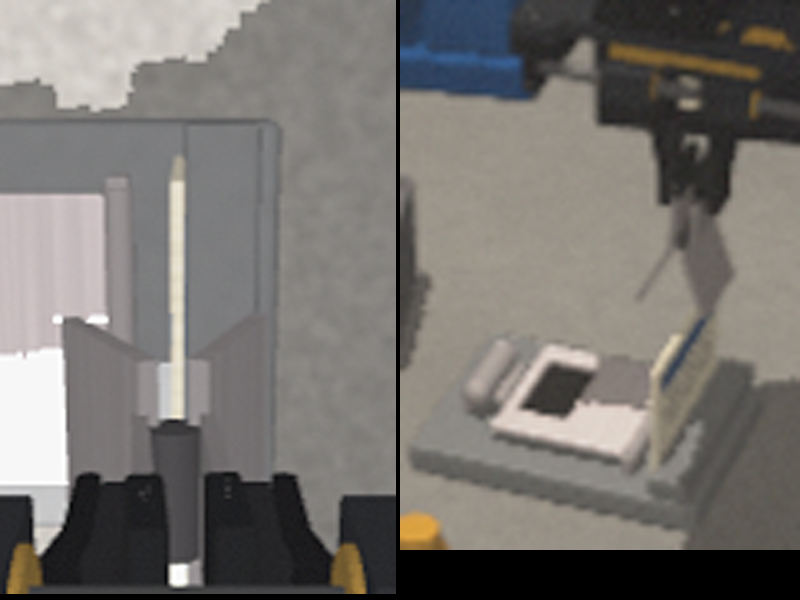

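```bash
python3 - <<'E'
from h import *
a=load('w12');T=a['T']
R=np.array([[-.148,-.989,0],[-.989,.148,0],[0,0,-1.]]);tcp=np.array([.4945,-.161,.1953])
g=lambda x,y:(190+(x+.5)/3.3-.5,75+(y+.5)/3.3-.5)
for n,px,z in [('L',(62,318),.119),('R',(268,316),.119),('cardfar',(178,181),.1),('near',(177,415),.1)]:
    X=atz(a,g(*px),z);print(n,X.round(4),((X-tcp)@R).round(4))
a=load('w11');tcp=np.array([.4982,-.1535,.239])
X=atz(a,(190+201/3.6,95+78/3.6),.1);print(X,((X-tcp)@R))
E
```

```text
L [ 0.5176 -0.1878  0.119 ] [ 0.0231 -0.0268  0.0763]
R [ 0.4739 -0.1817  0.119 ] [0.0235 0.0173 0.0763]
cardfar [ 0.4891 -0.211   0.1   ] [ 0.0502 -0.002   0.0953]
near [ 0.4976 -0.1566  0.1   ] [-0.0048 -0.0024  0.0953]
[ 0.48896033 -0.2106727   0.1       ] [0.05791127 0.00067647 0.139     ]
```

Call:
servo_tool([
  [0, -0.0014, 0.0033, 0, 0, 0, 0],
  [0, 0, 0, -0.008, 0, 0, 0],
  [0, 0, 0, -0.008, 0, 0, 0],
  [0, 0, 0, -0.008, 0, 0, 0],
  [0, 0, 0, 0, 0, 0, 0],
])

```text
clock: 14.23
tcp_pos: [0.4912, -0.1576, 0.1681]
ee_rot: [[-0.149, -0.989, -0.005], [-0.989, 0.149, 0.001], [-0.0, 0.005, -1.0]]
force: [-0.3, -0.5, -0.5]
width: 0.206
```

Call:
servo_tool([
  [0, 0, 0, -0.006, 0, 0, 0],
  [0, 0, 0, -0.004, 0, 0, 0],
  [0, 0, 0, 0, 0, 0, 0],
  [0, 0, 0, 0, 0, 0, 0],
  [0, 0, 0, 0, 0, 0, 0],
])

```text
clock: 14.65
tcp_pos: [0.493, -0.1578, 0.1607]
ee_rot: [[-0.148, -0.989, 0.0], [-0.989, 0.148, -0.0], [0.0, -0.0, -1.0]]
force: [0.3, -0.5, -0.8]
width: 0.21
```

```bash
python3 - <<'E'
from h import *
a=shot('wrist','w13');s=shot('side','s13')
st=env.get_state();print(st['tcp_pos'],st['clock'],st['force'],st['wrist_torque'],st['width']*87,np.degrees(np.arctan2(*st['ee_rot'][1::-1,1])))
A=cv2.resize(a['color'][50:230,190:310],None,fx=3.3,fy=3.3,interpolation=cv2.INTER_CUBIC)
B=cv2.resize(s['color'][120:220,220:300],None,fx=5,fy=5,interpolation=cv2.INTER_CUBIC)
cv=np.zeros((600,800,3),np.uint8);cv[:A.shape[0],:A.shape[1]]=A;cv[:B.shape[0],400:400+B.shape[1]]=B
cv2.imwrite('pics/c13.png',cv[:,:,::-1])
E
```

```text
[ 0.49295889 -0.15781031  0.16088288] 14.75 [ 1.11877446  0.0480955  -0.67613016] [ 0.05241952  0.1110984  -0.00185639] 17.84245423009637 171.47715773821614
```

View pics/c13.png

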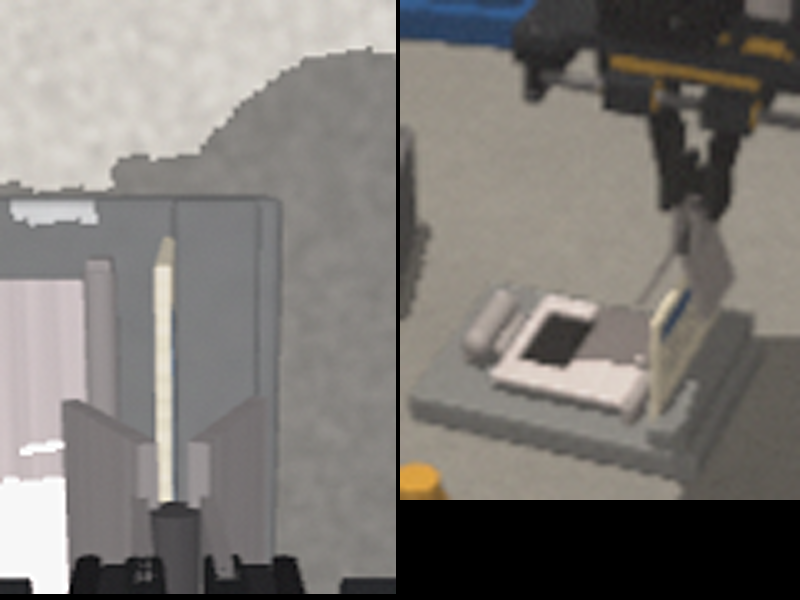

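```bash
python3 - <<'E'
from h import *
a=load('w13')
R=np.array([[-.148,-.989,0],[-.989,.148,0],[0,0,-1.]]);tcp=np.array([.493,-.1578,.1609])
g=lambda x,y:(190+(x+.5)/3.3-.5,50+(y+.5)/3.3-.5)
for n,px,z in [('L',(64,402),.085),('R',(265,398),.085),('cardfarL',(155,265),.1),('cardfarR',(173,265),.1),('nearL',(157,490),.1),('nearR',(172,490),.1),('hubL',(158,444),.117),('hubR',(188,444),.117),('hubLo',(138,444),.117),('hubRo',(210,444),.117)]:
    X=atz(a,g(*px),z);print(n,((X-tcp)@R).round(4))
E
```

```text
L [ 0.023  -0.0258  0.0759]
R [0.0239 0.017  0.0759]
cardfarL [ 0.0533 -0.0057  0.0609]
cardfarR [ 0.0533 -0.0023  0.0609]
nearL [ 0.008  -0.0057  0.0609]
nearR [ 0.008  -0.0027  0.0609]
hubL [ 0.0223 -0.005   0.0439]
hubR [0.0223 0.0006 0.0439]
hubLo [ 0.0223 -0.0087  0.0439]
hubRo [0.0223 0.0046 0.0439]
```

```bash
python3 - <<'E'
from h import *
s=load('s13')
R=np.array([[-.148,-.989,0],[-.989,.148,0],[0,0,-1.]]);tcp=np.array([.493,-.1578,.1609])
o,v=ray(s,(220+(638-400)/5,120+303/5))
n=R[:,1]
for y in(-.0258,-.02):
    t=(y-(o-tcp)@n)/(v@n);X=o+t*v;print(X,(X-tcp)@R)
# right jaw lower visible / card top near corner check
print(tri([(s,(220+(652-400)/5,120+372/5))]) if 0 else atz(s,(220+(652-400)/5,120+372/5),.1))
for x in(-.025,.025):
    t=(x-.0-(o-tcp)@R[:,0])/(v@R[:,0]);X=o+t*v;print(x,X,(X-tcp)@R)
E
```

```text
[ 0.52175962 -0.13994008  0.08454025] [-0.02191988 -0.0258      0.07635975]
[ 0.51839912 -0.12320725  0.09621106] [-0.0379713  -0.02        0.06468894]
[ 0.49677322 -0.05480674  0.1       ]
-0.025 [ 0.52111477 -0.13672921  0.08677977] [-0.025      -0.02468703  0.07412023]
0.025 [ 0.53158272 -0.18885181  0.05042531] [ 0.025      -0.04275398  0.11047469]
```

```bash
python3 - <<'E'
from workcell import env
print(env.hand_in()); st=env.get_state();print(st['clock'],st['force'],st['width'],st['tcp_pos'])
E
```

```text
the job is handed in; nothing more can be done
None
the job is handed in; nothing more can be done
```

I finished the job and handed it in at about 15 s on the robot's clock. No verdict came back.

**What I did:** I pressed the clamp flap shut with closed fingers. I then squeezed the grey larger clip slowly to its stop, lifted it off the rack, and lowered it over the middle of the card. It is still held squeezed open there.

**Last checks, all good:**
- **Flap:** the pressing force reached about 20 N at the stop. After I lifted off, the pad measured 34 mm high (35 mm expected when shut). The flap still looked shut in the last side picture.
- **Clip opening:** the fingers stood 17.8 mm apart, matching the 18 mm given for fully squeezed grips.
- **Jaw position:** the jaw tips are about 14–15 mm below the card's top edge. At the edge's height, the clip is within 1 mm of the card's mid-plane, and within 1 mm of the edge's middle along the card.
- **Contact:** the wrist picture shows the card between the open jaws with nothing touching. The measured tool force was about 1 N, within the variation seen in free air.
- **Other things:** the small clip was in place in the pictures taken after the lift, and I saw no other object disturbed.

**Small disagreements:**
- The clip sits tilted by roughly 0.05 rad in the grip, which I allowed for when placing it.
- Estimates of the card's position differed by up to 3 mm between views, so I centred the clip on the card using the wrist camera.
- One extra side-view check of a card corner came out wrong, probably because I picked the wrong pixel, and I left it out.

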